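Find the tired lifter pin in the smithy

TASK

One of the three sprung lifter pins on the steel bar has a tired spring. Try the larger of the two knobbed steel weights on the pins: a sound pin gives only a little under it, the tired one sinks right down until its head meets the collar. Leave that weight standing upright on the tired pin to mark it, and let go.

Things in the scene. Friction and masses are not known exactly. Their poses are not given: they have to be found in the camera images.
- test_weight: The test weight: plain steel, 0.62 kg, a round body 50 mm across and 38 mm high with an upright round knob 24 mm across on top, 75 mm high in all. Origin at the centre of its underside, z up along its axis. It starts upright on the bench, to the right of the bar. (The smaller knobbed weight, 32 mm across and 48 mm high, is not used.)
- pin_left (a point): Left (+y end) of three identical-looking sprung pins, 120 mm apart along a dark steel bar (90 x 360 x 30 mm, fixed to the bench, roughly along y). Fixed point on the pin's axis, at the top of its head at rest, 94 mm above the bench; it does not move when the pin is pressed. Axes: the bar's, y along the row, z up. Any of the three pins may be the tired one.
- pin_middle (a point): The middle pin: same kind of fixed point as pin_left. Each pin's head is a flat steel disc 40 mm across and 8 mm thick on a 14 mm stem, at rest 28 mm clear of a round grey collar 44 mm across (collar top 58 mm above the bench). The head springs straight down, at most 28 mm, until it meets the collar.
- pin_right (a point): The right (-y end) pin: same kind of fixed point as pin_left. Under the let-go test weight the two sound pins sink 2 to 11 mm (they differ), the tired pin the full 28 mm; all settle within a second.
There are look-alikes about, which are no part of the job. Leave any blue or purple look-alike of the test_weight alone.

How it is judged (in metres and radians):
At the end, for the whole second after the job is handed in: The test weight stands upright (within 10 degrees) and at rest on one pin, its axis within 18 mm of the pin's axis, its underside 20 to 34 mm below that pin's point (head at rest): only the tired pin sinks so far (((horizontal distance between test_weight and pin_left below 0.018 m and z of test_weight in the frame of pin_left between -0.034 and -0.02 m) or (horizontal distance between test_weight and pin_middle below 0.018 m and z of test_weight in the frame of pin_middle between -0.034 and -0.02 m) or (horizontal distance between test_weight and pin_right below 0.018 m and z of test_weight in the frame of pin_right between -0.034 and -0.02 m)) and angle between test_weight's own z axis and vertical below 0.17 rad and linear speed of test_weight below 0.03 m/s); the robot touches nothing.
It also fails if it takes over 54 s, if anything falls off the work surface, if the arm or the gripper's body presses on something with over 40 N, if the wrist force passes 120 N, or if a joint passes its speed limit or range.

ROBOT

A 6-joint arm with a two-finger parallel gripper is mounted at the origin on the work surface. World frame = base frame: x ahead of the robot, y to its left, z up, the work surface at z = 0. Lengths are in mm, angles in rad, forces in N, time in s.
With the tool pointing down it reaches from about 275 to 750 mm from the base axis. Payload 10.2 kg.
Tool frame: the origin (TCP) lies at the very end of the fingers, on their centre line; the grasp point (between the pads) lies 19 mm behind it; z points along the fingers, y is the direction in which the jaws open and shut (so a half turn about z gives the same grasp; the last joint's range is limited). The gripper opens to 85 mm and grips with 20 to 120 N. Pads are 22 mm wide; open, the fingers measure 114 mm over their backs; the gripper's body (76 mm by 85 mm) begins 54 mm behind the grasp point. The pads swing forward as they close: fully open they stand 13 mm farther back than shut.
Start: joints at [-1.348, 0.313, 1.498, -0, 1.331, -0.223], TCP at [226.358, -473.702, 231.294] pointing down, gripper open.
Joint ranges: [-2.94, 2.94], [-0.97, 2.17], [0.19, 2.56], [-1.23, 4.37], [0.02, 3.11], [-2.88, 2.88]. Speed limits (rad/s): [2.39, 2.39, 3.01, 3.14, 3.14, 3.14].

INTERFACE

Orientations are given as a unit quaternion [w, x, y, z].
In Python, from rig import ctrl, eyes, order gives the robot as it stands.
- The arm moves only by the tool move_arm, never from a script. Its argument "deltas" is a list of rows, each a list of 6 numbers: the shift along the tool's x, y, z in cm, then the turn, a rotation vector about the tool's x, y, z in degrees. A call has exactly 10 rows; each row shifts and turns the commanded pose from where the row before left it, along the tool's axes as they then stand; what a row does not reach is not made up. A row lasts 1/10 s, in which the tool goes at most 50 mm and 8.59 degrees, less where a joint would pass 70% of its speed; a pose out of reach is approached as far as the arm can. A call is refused whole if a number of a shift passes 5 or a number of a turn 8.59, either way. A call with a gripper value outside its range is refused whole. "grip" is the finger opening in cm, from 0 to 8.54, set as the call begins (left out, the last holds). The fingers move at their own pace and stop on an object; "newtons" is the grip in N (left out, the last holds). Time passes only in rows, so rows that do not move let the fingers close, or fill a call up. It gives the time, the measured TCP pose, the force and the opening at its end, in the units of the state.
- ctrl.sense(): the state, without advancing time (a new reading comes with each control period).
- eyes.capture(name): name is "scene" or "top" or "wrist"; returns the picture (400x640x3 uint8, blue, green, red); there is no depth.
- eyes.camera_params(name): a dict with "K" (3x3 intrinsics, pixels), "camera_from_world" (4x4, takes a point from world to camera coordinates). Camera axes: x right, y down, z forward; pixel columns grow to the right and rows downward; lengths in mm; the calibration is good to about 2 mm. The wrist camera is an equidistant fisheye: a pixel r from the principal point sees the ray r / f radians off the axis. A picture is of the moment at which its call begins: read the wrist's pose just before it. camera_params takes no time and is no camera call; for the wrist camera it gives the pose at the moment of the call.
- order.finish_job(): hands the job in, once; it reports no verdict.
The state is a dict: "time_s": time; "joints": joint angles; "dq": joint speeds; "tau": joint torques, N m; "eef_pos": TCP position; "ee_rot": TCP orientation; "force": force on the tool from outside, world axes, zero at the start; "wrist_torque": the same for the moment, N m; "grip_width": opening from 0.0 (shut) to 1.0 (fully open).
Only numpy, scipy, OpenCV 4.12 (cv2) and the standard library are available. Lean on these libraries where they do the work, as an engineer would, in place of code of your own. Each camera call takes 0.05 s, during which the arm holds its last target.

## Working session

There is one attempt and no reset: what is moved stays moved. The work goes in short steps, Python scripts to look and compute and a tool call to move; the robot and the scene stay as the last step left them, time stands still between calls to the robot, and variables do not carry over. Pictures are saved under pics/ and viewed, and the job is handed in when it is done.

Besides the shell and the picture viewer there is one more tool, called in YAML: its name, and indented under it one key for each argument. move_arm: Moves the arm, as the interface text tells. Its arguments: {"type":"object","properties":{"deltas":{"type":"array"},"grip":{"type":"number"},"newtons":{"type":"number"}},"required":["deltas"]}

```bash
mkdir -p pics; ls; python3 - <<'E'
from rig import ctrl, eyes, order
import cv2
for n in ("scene","top"):
    cv2.imwrite(f"pics/{n}0.png",eyes.capture(n))
    p=eyes.camera_params(n);print(n,p)
print(ctrl.sense())
E
```

```text
pics
scene {'K': array([[373.6045126 ,   0.        , 324.82737064],
       [  0.        , 373.6045126 , 197.56776264],
       [  0.        ,   0.        ,   1.        ]]), 'camera_from_world': array([[ 2.86801261e-01,  9.57867758e-01, -1.53099881e-02,
        -3.48288587e+01],
       [ 6.87072039e-01, -2.16804920e-01, -6.93489466e-01,
        -3.26333090e+02],
       [-6.67590481e-01,  1.88374589e-01, -7.20304078e-01,
         1.44956439e+03],
       [ 0.00000000e+00,  0.00000000e+00,  0.00000000e+00,
         1.00000000e+00]])}
top {'K': array([[431.28713141,   0.        , 320.08259122],
       [  0.        , 431.28713141, 203.90457034],
       [  0.        ,   0.        ,   1.        ]]), 'camera_from_world': array([[ 1.24557067e-02, -9.99710486e-01, -2.05863695e-02,
        -9.86604519e+01],
       [-9.94230632e-01, -1.01886138e-02, -1.06778474e-01,
         5.39279477e+02],
       [ 1.06537814e-01,  2.17976006e-02, -9.94069695e-01,
         1.03476693e+03],
       [ 0.00000000e+00,  0.00000000e+00,  0.00000000e+00,
         1.00000000e+00]])}
{'time_s': 0.1, 'joints': array([-1.34838587e+00,  3.13404843e-01,  1.49835285e+00, -3.59000850e-05,
        1.33097891e+00, -2.23402575e-01]), 'dq': array([ 0.0001443 , -0.00130958, -0.00272371,  0.0002847 , -0.00085377,
       -0.00043035]), 'tau': array([ 1.83105731e-03, -4.12903905e+01, -2.60139388e+01, -2.45200135e-04,
        3.05225323e-03, -1.82895423e-05]), 'eef_pos': array([ 226.30468196, -473.47329862,  230.78988075]), 'ee_rot': array([-5.71986106e-04,  9.75257935e-01,  2.21069293e-01, -1.71501597e-05]), 'force': array([0.06560905, 0.33571346, 0.18573502]), 'wrist_torque': array([-0.02294547,  0.00955422, -0.02041278]), 'grip_width': 0.9986350239415998}
```

View pics/scene0.png

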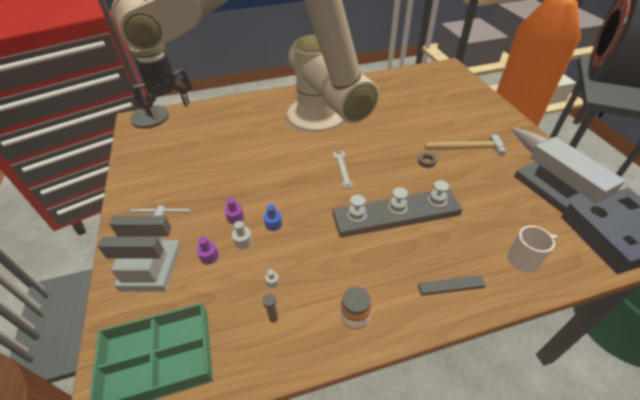

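View pics/top0.png

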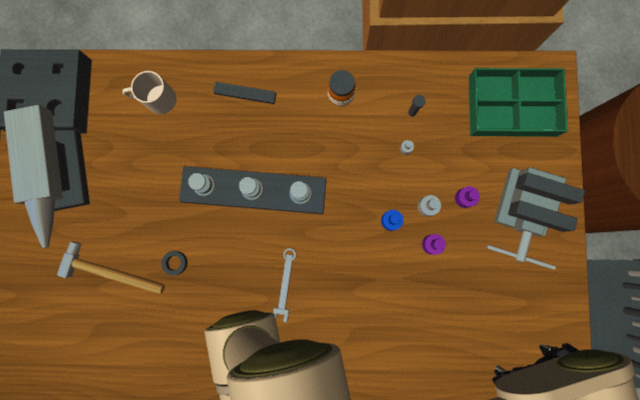

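The plain steel candidates in the top view are the large weight at (430,205) and the small one at (407,147). Blue (392,220) and purple (468,197) and (434,244) are look-alikes. I'll measure these and crop to confirm.

```bash
cat > h.py <<'E'
import numpy as np, cv2
from rig import ctrl, eyes, order
def ray(n,u,v):
    p=eyes.camera_params(n);K=p["K"];T=p["camera_from_world"];R=T[:3,:3];c=-R.T@T[:3,3]
    d=R.T@np.linalg.inv(K)@np.array([u,v,1.]);return c,d
def onz(n,u,v,z):
    c,d=ray(n,u,v);return (c+d*(z-c[2])/d[2])[:2].round(1)
def proj(n,X):
    p=eyes.camera_params(n);q=p["K"]@(p["camera_from_world"]@np.r_[X,1.])[:3];return (q[:2]/q[2]).round(1)
def blobs(img,roi,lo=150,mn=15,hi=60):
    x0,y0,x1,y1=roi;h=cv2.cvtColor(img[y0:y1,x0:x1],cv2.COLOR_BGR2HSV)
    m=((h[...,1]<hi)&(h[...,2]>lo)).astype('uint8')
    n,_,s,c=cv2.connectedComponentsWithStats(m)
    return [(s[i,4],s[i,:4]+[x0,y0,0,0],(c[i]+[x0,y0]).round(1)) for i in range(1,n) if s[i,4]>=mn]
E
python3 - <<'E'
from h import *
t=cv2.imread("pics/top0.png");s=cv2.imread("pics/scene0.png")
a=cv2.resize(t[160:260,370:490],None,fx=4,fy=4,interpolation=cv2.INTER_CUBIC)
b=cv2.resize(t[160:220,175:335],None,fx=3,fy=3,interpolation=cv2.INTER_CUBIC)
c=np.zeros((600,800,3),'uint8');c[:400,:480]=a;c[405:585,:480]=b
d=cv2.resize(s[190:270,190:290],None,fx=3,fy=3,interpolation=cv2.INTER_CUBIC);c[:240,490:790]=d
d=cv2.resize(s[170:240,330:465],None,fx=2.2,fy=2.2);c[250:250+d.shape[0],490:490+d.shape[1]]=d
cv2.imwrite("pics/crop0.png",c)
for lo in (110,140): 
  for r in ((180,160,330,220),(415,190,445,220),(398,138,418,156)):
    for x in blobs(t,r,lo): print(lo,x)
E
```

```text
110 (np.int32(356), array([188, 173,  25,  23]), array([199., 183.]))
110 (np.int32(362), array([239, 177,  23,  23]), array([249.1, 187.2]))
110 (np.int32(346), array([289, 181,  21,  23]), array([298.7, 191.8]))
110 (np.int32(351), array([418, 195,  23,  21]), array([429.4, 205.2]))
110 (np.int32(132), array([401, 140,  13,  13]), array([406.8, 146.1]))
140 (np.int32(198), array([189, 173,  16,  17]), array([196.1, 181. ]))
140 (np.int32(220), array([239, 177,  17,  20]), array([246.9, 185.4]))
140 (np.int32(235), array([290, 182,  18,  19]), array([297.8, 190.1]))
140 (np.int32(259), array([421, 195,  20,  20]), array([430.8, 204.7]))
140 (np.int32(95), array([402, 140,  12,  12]), array([407.3, 145.5]))
```

View pics/crop0.png

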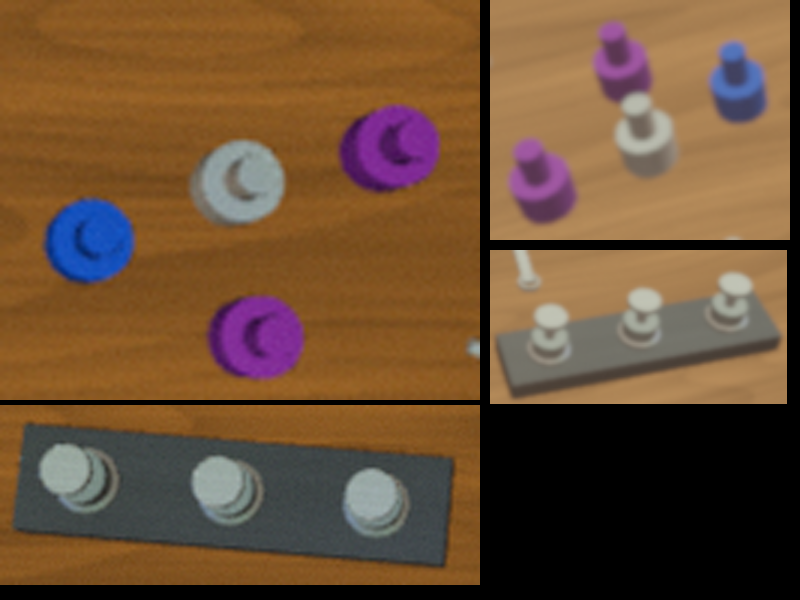

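The crop confirms it: the plain grey large weight is at (430,205) between the blue and two purple ones, and the three pin heads are at about (196.2,181), (247,185.4) and (298,190) in the top view. Next: positions.

```bash
python3 - <<'E'
from h import *
pins=[onz("top",*p,94) for p in ((196.2,180.8),(247,185.4),(298,190))]
print(pins,np.linalg.norm(pins[0]-pins[1]),np.linalg.norm(pins[2]-pins[1]))
k=onz("top",434,204.2,75);b=onz("top",430.6,205,38);print("weight",k,b)
s=cv2.imread("pics/scene0.png")
for P in pins: print("scene head",proj("scene",np.r_[P,94]))
print("scene knob",proj("scene",np.r_[k,75]))
for x in blobs(s,(330,175,465,235),165): print(x)
# others
for n,u,v in (("blue",393.5,219.5),("purpR",469,196.5),("purpB",435.5,243.7)): print(n,onz("top",u,v,38))
print("small",onz("top",407.3,145.5,40))
import scipy.spatial.transform as st
q=ctrl.sense();w,x,y,z=q["ee_rot"];print(st.Rotation.from_quat([x,y,z,w]).as_matrix().round(3))
E
```

```text
[array([584.6, 196.2]), array([574.9,  76.8]), array([565.2, -42.3])] 119.79336375609459 119.49435133093111
weight [ 537.4 -360.3] [ 539.4 -361. ]
scene head [440.8 185.8]
scene head [399.4 192.7]
scene head [356.8 199.8]
scene knob [237.3 224.2]
(np.int32(69), array([342, 175,  11,  12]), array([346.2, 180. ]))
(np.int32(114), array([434, 180,  15,  10]), array([441.2, 184.8]))
(np.int32(121), array([393, 187,  15,  11]), array([400. , 192.1]))
(np.int32(51), array([432, 190,  14,   9]), array([438.2, 195. ]))
(np.int32(127), array([350, 195,  16,  10]), array([357.3, 199.6]))
(np.int32(48), array([392, 198,  14,   8]), array([398.1, 202.5]))
(np.int32(48), array([350, 207,  14,   7]), array([356.6, 210.3]))
blue [ 503.1 -271.1]
purpR [ 561.1 -454.1]
purpB [ 445.9 -371.4]
small [ 685.8 -305.7]
[[ 0.902  0.431 -0.   ]
 [ 0.431 -0.902  0.001]
 [ 0.    -0.001 -1.   ]]
```

move_arm:
  deltas:
    - [2.3,0.2,0.5,0,0,0]
    - [3.5,0.4,0.5,0,0,0]
    - [3.5,0.4,0.5,0,0,0]
    - [3.5,0.4,0.5,0,0,0]
    - [3.5,0.4,0.5,0,0,0]
    - [3.5,0.4,0.5,0,0,0]
    - [3.5,0.4,0.5,0,0,0]
    - [3.5,0.3,0.5,0,0,0]
    - [3.5,0.2,0.5,0,0,0]
    - [2.0,0.2,0.5,0,0,0]
  grip: 6.5
  newtons: 60

```text
time_s: 1.1
eef_pos: [533.9, -362.7, 180.4]
ee_rot: [-0.0, 0.975, 0.222, -0.0]
force: [-1.1, 0.1, -0.3]
grip_width: 0.758
```

```bash
cat >> h.py <<'E'
from scipy.spatial.transform import Rotation as Ro
def tool():
    s=ctrl.sense();w,x,y,z=s["ee_rot"];R=Ro.from_quat([x,y,z,w]).as_matrix();return s,R,s["eef_pos"]
def to(x,y,z):
    s,R,p=tool();print("t",round(s["time_s"],2),"pos",p.round(1),"F",s["force"].round(1),"grip",round(s["grip_width"]*8.54,2),"zaxis",R[:,2].round(3))
    print("tool shift cm",(R.T@(np.array([x,y,z])-p)/10).round(2))
def wrist(name):
    p=eyes.camera_params("wrist");im=eyes.capture("wrist");cv2.imwrite(f"pics/{name}.png",im);np.savez(f"pics/{name}.npz",K=p["K"],T=p["camera_from_world"]);return im,p
def fray(p,u,v):
    K=p["K"];a,b=(u-K[0,2])/K[0,0],(v-K[1,2])/K[1,1];r=np.hypot(a,b);k=np.sin(r)/r if r>0 else 1
    d=np.array([a*k,b*k,np.cos(r)]);T=p["T"] if "T" in p else p["camera_from_world"];R=T[:3,:3];return -R.T@T[:3,3],R.T@d
def fonz(p,u,v,z):
    c,d=fray(p,u,v);return (c+d*(z-c[2])/d[2])[:2].round(1)
def fproj(p,X):
    K=p["K"];T=p["T"] if "T" in p else p["camera_from_world"];q=(T@np.r_[X,1.])[:3];r=np.hypot(*q[:2]);t=np.arctan2(r,q[2]);return (K[0,0]*t*q[0]/r+K[0,2],K[1,1]*t*q[1]/r+K[1,2])
E
python3 - <<'E'
from h import *
to(538.4,-360.6,120)
im,p=wrist("w1")
for z,n in((75,"knob"),(38,"body")): print(n,fproj(p,(538.4,-360.6,z)))
E
```

```text
t 1.1 pos [ 533.9 -362.7  180.4] F [-1.1  0.1 -0.3] grip 6.47 zaxis [-0.     0.001 -1.   ]
tool shift cm [0.49 0.01 6.04]
knob (np.float64(317.87470922512904), np.float64(192.46554776407785))
body (np.float64(317.6628664293514), np.float64(180.75757009514567))
```

View pics/w1.png

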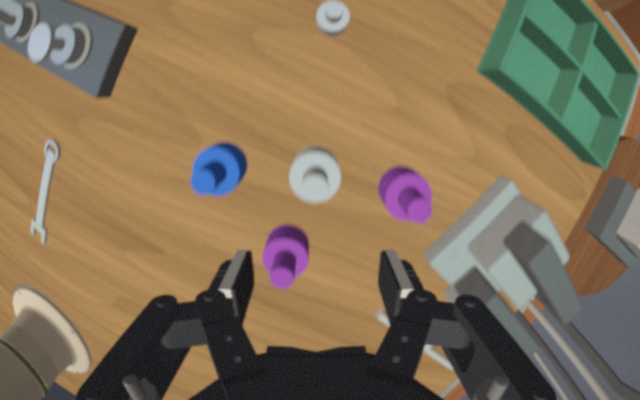

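```bash
python3 - <<'E'
from h import *
im=cv2.imread("pics/w1.png")
cv2.imwrite("pics/w1c.png",cv2.resize(im[140:220,270:360],None,fx=6,fy=6,interpolation=cv2.INTER_CUBIC))
to(538.4,-360.6,120)
E
```

```text
t 1.15 pos [ 535.2 -361.5  179.3] F [ 2.1  1.  -1. ] grip 6.48 zaxis [-0.001  0.002 -1.   ]
tool shift cm [0.32 0.07 5.93]
```

View pics/w1c.png

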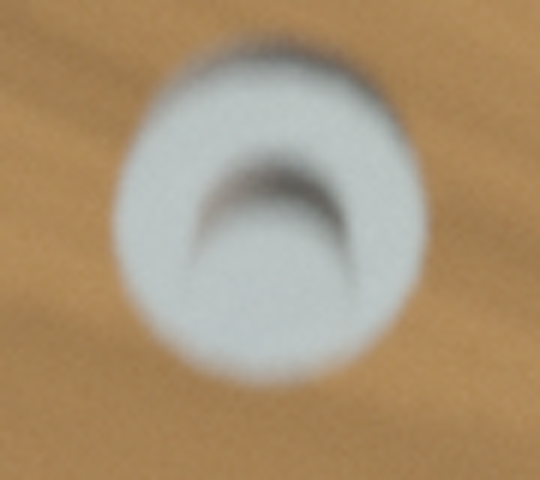

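```bash
python3 - <<'E'
from h import *
p=np.load("pics/w1.npz")
print(fonz(p,315,187.3,75),fonz(p,314.9,176.5,38))
print(fonz(p,39,43,94))
for X in ((541,-359,75),): to(540.5,-359.5,46)
E
```

```text
[ 541.4 -356.5] [ 541.  -356.4]
[566.5 -43.2]
t 1.15 pos [ 535.2 -361.5  179.3] F [ 2.1  1.  -1. ] grip 6.48 zaxis [-0.001  0.002 -1.   ]
tool shift cm [ 0.56  0.07 13.33]
```

move_arm:
  deltas:
    - [0.5,0,1,0,0,0]
    - [0,0,1,0,0,0]
    - [0,0,1,0,0,0]
    - [0,0,1,0,0,0]
    - [0,0,1,0,0,0]
    - [0,0,0.5,0,0,0]
    - [0,0,0,0,0,0]
    - [0,0,0,0,0,0]
    - [0,0,0,0,0,0]
    - [0,0,0,0,0,0]

```text
time_s: 2.15
eef_pos: [536.7, -362.2, 126.8]
ee_rot: [0.0, 0.975, 0.221, 0.0]
force: [-1.0, -0.4, 0.4]
grip_width: 0.761
```

```bash
python3 - <<'E'
from h import *
to(540,-358.5,46)
im,p=wrist("w2");print(fproj(p,(540,-358.5,75)))
cv2.imwrite("pics/w2c.png",cv2.resize(im[140:260,260:380],None,fx=5,fy=5,interpolation=cv2.INTER_CUBIC))
E
```

```text
t 2.15 pos [ 536.7 -362.2  126.8] F [-1.  -0.4  0.4] grip 6.5 zaxis [ 0.001 -0.001 -1.   ]
tool shift cm [ 0.45 -0.19  8.08]
(np.float64(315.23908144717615), np.float64(216.95531469547748))
```

View pics/w2c.png

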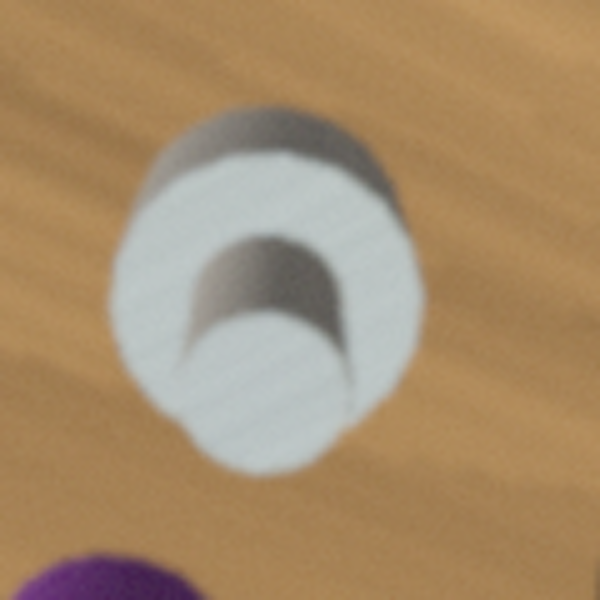

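```bash
python3 - <<'E'
from h import *
p=np.load("pics/w2.npz")
a=fonz(p,312.6,218,75);print(a,fonz(p,313.2,199,38)); to(*a,46)
E
```

```text
[ 538.5 -357.2] [ 539.5 -356.9]
t 2.2 pos [ 536.6 -362.1  126.7] F [-0.1 -0.4  0.2] grip 6.5 zaxis [ 0. -0. -1.]
tool shift cm [ 0.38 -0.37  8.07]
```

move_arm:
  deltas:
    - [0.35,-0.3,0.7,0,0,0]
    - [0,0,1,0,0,0]
    - [0,0,1,0,0,0]
    - [0,0,1,0,0,0]
    - [0,0,1,0,0,0]
    - [0,0,1,0,0,0]
    - [0,0,1,0,0,0]
    - [0,0,1,0,0,0]
    - [0,0,0.5,0,0,0]
    - [0,0,0,0,0,0]

```text
time_s: 3.2
eef_pos: [538.1, -357.6, 43.4]
ee_rot: [-0.001, 0.975, 0.221, -0.0]
force: [-0.6, 0.1, 1.2]
grip_width: 0.765
```

move_arm:
  deltas:
    - [0,0,0,0,0,0]
    - [0,0,0,0,0,0]
    - [0,0,0,0,0,0]
    - [0,0,0,0,0,0]
    - [0,0,0,0,0,0]
    - [0,0,0,0,0,0]
    - [0,0,0,0,0,0]
    - [0,0,0,0,0,0]
    - [0,0,0,0,0,0]
    - [0,0,0,0,0,0]
  grip: 0.5
  newtons: 60

```text
time_s: 4.2
eef_pos: [538.7, -358.2, 44.9]
ee_rot: [0.001, 0.975, 0.221, 0.0]
force: [0.9, -1.4, 5.5]
grip_width: 0.256
```

```bash
python3 - <<'E'
from h import *
to(574.9,76.8,200)
wrist("w3")
E
```

```text
t 4.2 pos [ 538.7 -358.2   44.9] F [ 0.9 -1.4  5.5] grip 2.19 zaxis [ 0.001 -0.001 -1.   ]
tool shift cm [ 22.03 -37.67 -15.55]
```

View pics/w3.png

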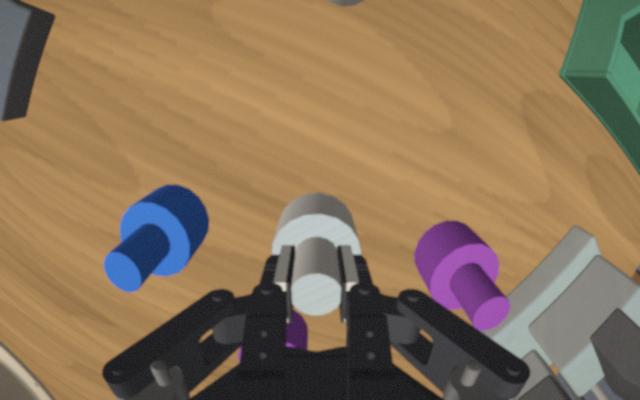

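move_arm:
  deltas:
    - [0,0,-0.7,0,0,0]
    - [0,0,-1.5,0,0,0]
    - [0,0,-2,0,0,0]
    - [0,0,-2,0,0,0]
    - [0,0,-2,0,0,0]
    - [0.5,-0.9,-2,0,0,0]
    - [1,-1.7,-2,0,0,0]
    - [1.3,-2.2,-1,0,0,0]
    - [1.5,-2.6,0,0,0,0]
    - [1.7,-2.9,0,0,0,0]

```text
time_s: 5.25
eef_pos: [547.7, -238.0, 176.9]
ee_rot: [-0.0, 0.975, 0.221, -0.0]
force: [0.3, 1.0, -7.2]
grip_width: 0.25
```

move_arm:
  deltas:
    - [1.8,-3.1,0,0,0,0]
    - [1.8,-3.1,0,0,0,0]
    - [1.7,-2.9,0,0,0,0]
    - [1.5,-2.6,0,0,0,0]
    - [1.3,-2.2,0,0,0,0]
    - [1,-1.7,0,0,0,0]
    - [0.5,-0.9,0,0,0,0]
    - [0.4,-0.6,0,0,0,0]
    - [0,0,0,0,0,0]
    - [0,0,0,0,0,0]

```text
time_s: 6.25
eef_pos: [564.6, -42.3, 176.3]
ee_rot: [0.0, 0.975, 0.221, -0.0]
force: [0.3, 0.0, -6.4]
grip_width: 0.256
```

```bash
python3 - <<'E'
from h import *
to(565.5,-42.5,145)
wrist("w4")
E
```

```text
t 6.25 pos [564.6 -42.3 176.3] F [ 0.3  0.  -6.4] grip 2.18 zaxis [-0. -0. -1.]
tool shift cm [0.08 0.06 3.13]
```

View pics/w4.png

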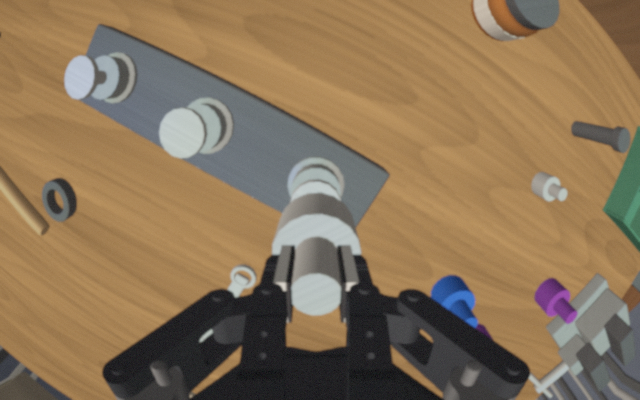

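```bash
python3 - <<'E'
from h import *
p=np.load("pics/w4.npz");print(fonz(p,183,133,94),fonz(p,81,78,94))
E
```

```text
[574.7  77.2] [582.7 194.6]
```

move_arm:
  deltas:
    - [0,0,1,0,0,0]
    - [0,0,1,0,0,0]
    - [0,0,1,0,0,0]
    - [0,0,0.5,0,0,0]
    - [0,0,0.3,0,0,0]
    - [0,0,0.3,0,0,0]
    - [0,0,0.3,0,0,0]
    - [0,0,0.3,0,0,0]
    - [0,0,0,0,0,0]
    - [0,0,0,0,0,0]

```text
time_s: 7.3
eef_pos: [564.8, -41.7, 129.9]
ee_rot: [0.0, 0.975, 0.221, 0.0]
force: [-4.7, 0.3, 5.5]
grip_width: 0.254
```

Pressing 9 mm took 12 N (about 5 mm under the weight), so the right pin is sound. On to the middle one.

move_arm:
  deltas:
    - [0,0,-1,0,0,0]
    - [0,0,-1.2,0,0,0]
    - [0.4,-0.7,-1.2,0,0,0]
    - [1,-1.7,-0.8,0,0,0]
    - [1.2,-2.05,0,0,0,0]
    - [1.2,-2.05,0,0,0,0]
    - [1.1,-1.85,0,0,0,0]
    - [0.7,-1.2,0,0,0,0]
    - [0.43,-0.7,0,0,0,0]
    - [0,0,0,0,0,0]

```text
time_s: 8.3
eef_pos: [574.9, 77.6, 171.4]
ee_rot: [-0.0, 0.975, 0.222, 0.0]
force: [-0.7, -0.4, -5.5]
grip_width: 0.252
```

```bash
python3 - <<'E'
from h import *
to(574.9,77,130)
E
```

```text
t 8.3 pos [574.9  77.6 171.4] F [-0.7 -0.4 -5.5] grip 2.15 zaxis [ 0.  0. -1.]
tool shift cm [-0.02  0.05  4.14]
```

move_arm:
  deltas:
    - [0,0,1,0,0,0]
    - [0,0,1,0,0,0]
    - [0,0,0.7,0,0,0]
    - [0,0,0.3,0,0,0]
    - [0,0,0.3,0,0,0]
    - [0,0,0.3,0,0,0]
    - [0,0,0.3,0,0,0]
    - [0,0,0.2,0,0,0]
    - [0,0,0,0,0,0]
    - [0,0,0,0,0,0]

```text
time_s: 9.3
eef_pos: [574.9, 76.7, 130.6]
ee_rot: [0.0, 0.975, 0.221, 0.0]
force: [-3.1, -1.5, -0.6]
grip_width: 0.255
```

The middle pin is softer: about 6 N over 8.5 mm, or roughly 9–10 mm under the weight. Left pin next for comparison.

move_arm:
  deltas:
    - [0,0,-1,0,0,0]
    - [0,0,-1.2,0,0,0]
    - [0.4,-0.7,-1.2,0,0,0]
    - [1,-1.7,-0.8,0,0,0]
    - [1.2,-2.05,0,0,0,0]
    - [1.2,-2.05,0,0,0,0]
    - [1.1,-1.9,0,0,0,0]
    - [0.7,-1.2,0,0,0,0]
    - [0.34,-0.7,0,0,0,0]
    - [0,0,0,0,0,0]

```text
time_s: 10.3
eef_pos: [583.9, 196.1, 172.4]
ee_rot: [-0.0, 0.975, 0.222, 0.0]
force: [0.4, -0.1, -6.4]
grip_width: 0.257
```

move_arm:
  deltas:
    - [0,0,1,0,0,0]
    - [0,0,1,0,0,0]
    - [0,0,0.7,0,0,0]
    - [0,0,0.3,0,0,0]
    - [0,0,0.3,0,0,0]
    - [0,0,0.3,0,0,0]
    - [0,0,0.3,0,0,0]
    - [0,0,0.2,0,0,0]
    - [0,0,0,0,0,0]
    - [0,0,0,0,0,0]

```text
time_s: 11.3
eef_pos: [584.1, 195.4, 131.5]
ee_rot: [0.0, 0.975, 0.221, 0.0]
force: [-0.4, -1.1, -4.7]
grip_width: 0.255
```

```bash
python3 - <<'E'
from h import *
to(584.3,195.8,114)
E
```

```text
t 11.3 pos [584.1 195.4 131.5] F [-0.4 -1.1 -4.7] grip 2.18 zaxis [ 0.  0. -1.]
tool shift cm [ 0.03 -0.03  1.75]
```

The left pin gives only about 1.7 N over 7.5 mm, so it is the tired one. I'll lower to just above the stop and release.

move_arm:
  deltas:
    - [0,0,0.4,0,0,0]
    - [0,0,0.4,0,0,0]
    - [0,0,0.4,0,0,0]
    - [0,0,0.3,0,0,0]
    - [0,0,0.2,0,0,0]
    - [0,0,0.1,0,0,0]
    - [0,0,0,0,0,0]
    - [0,0,0,0,0,0]
    - [0,0,0,0,0,0]
    - [0,0,0,0,0,0]

```text
time_s: 12.3
eef_pos: [584.1, 195.4, 113.4]
ee_rot: [0.0, 0.975, 0.221, 0.0]
force: [0.2, -0.5, -2.6]
grip_width: 0.255
```

move_arm:
  deltas:
    - [0,0,0.1,0,0,0]
    - [0,0,0,0,0,0]
    - [0,0,0,0,0,0]
    - [0,0,0,0,0,0]
    - [0,0,0,0,0,0]
    - [0,0,0,0,0,0]
    - [0,0,0,0,0,0]
    - [0,0,0,0,0,0]
    - [0,0,0,0,0,0]
    - [0,0,0,0,0,0]
  grip: 6

```text
time_s: 13.3
eef_pos: [584.0, 195.4, 112.3]
ee_rot: [-0.0, 0.975, 0.221, -0.0]
force: [-0.0, -0.1, 0.1]
grip_width: 0.708
```

```bash
python3 - <<'E'
from h import *
to(584,195.5,230)
wrist("w5")
E
```

```text
t 13.3 pos [584.  195.4 112.3] F [-0.  -0.1  0.1] grip 6.04 zaxis [-0.  0. -1.]
tool shift cm [ 0.000e+00 -1.000e-02 -1.177e+01]
```

View pics/w5.png

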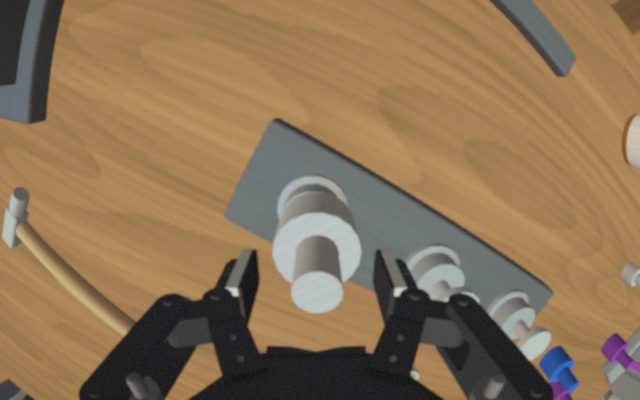

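The wrist view shows the weight standing free on the left pin, knob at (317,292), with a clear gap to both fingers. I'll retreat straight up, then back out of the view.

move_arm:
  deltas:
    - [0,0,-0.5,0,0,0]
    - [0,0,-1,0,0,0]
    - [0,0,-1.5,0,0,0]
    - [0,0,-2,0,0,0]
    - [0,0,-2,0,0,0]
    - [0,0,-2,0,0,0]
    - [0,0,-2,0,0,0]
    - [-1,1,-2,0,0,0]
    - [-2,1,-1,0,0,0]
    - [-2.5,1,0,0,0,0]

```text
time_s: 14.35
eef_pos: [547.6, 144.2, 254.7]
ee_rot: [0.0, 0.975, 0.221, 0.002]
force: [0.8, 0.1, -0.2]
grip_width: 0.704
```

move_arm:
  deltas:
    - [-3,0,0,0,0,0]
    - [-3,0,0,0,0,0]
    - [-3,0,0,0,0,0]
    - [-3,0,0,0,0,0]
    - [-3,0,0,0,0,0]
    - [-2,0,0,0,0,0]
    - [-1,0,0,0,0,0]
    - [0,0,0,0,0,0]
    - [0,0,0,0,0,0]
    - [0,0,0,0,0,0]

```text
time_s: 15.35
eef_pos: [385.6, 67.2, 252.3]
ee_rot: [-0.0, 0.975, 0.221, 0.0]
force: [0.6, 0.2, 0.6]
grip_width: 0.698
```

```bash
python3 - <<'E'
from h import *
to(584,195.5,230)
s=eyes.capture("scene");t=eyes.capture("top")
c=np.zeros((600,800,3),'uint8')
c[:300,:405]=cv2.resize(s[150:250,345:480],(405,300),interpolation=cv2.INTER_CUBIC)
c[300:600,:480]=cv2.resize(t[140:240,170:330],(480,300),interpolation=cv2.INTER_CUBIC)
cv2.imwrite("pics/end.png",c)
for z in (141,104,66): print(z,proj("scene",(584.3,195.6,z)),proj("top",(584.3,195.6,z)))
E
```

```text
t 15.35 pos [385.6  67.2 252.3] F [0.6 0.2 0.6] grip 5.96 zaxis [ 0.  0. -1.]
tool shift cm [23.44 -3.01  2.24]
141 [444.2 173.1] [190.  177.6]
104 [441.3 183.2] [195.1 180.2]
66 [438.5 192.9] [200.  182.8]
```

View pics/end.png

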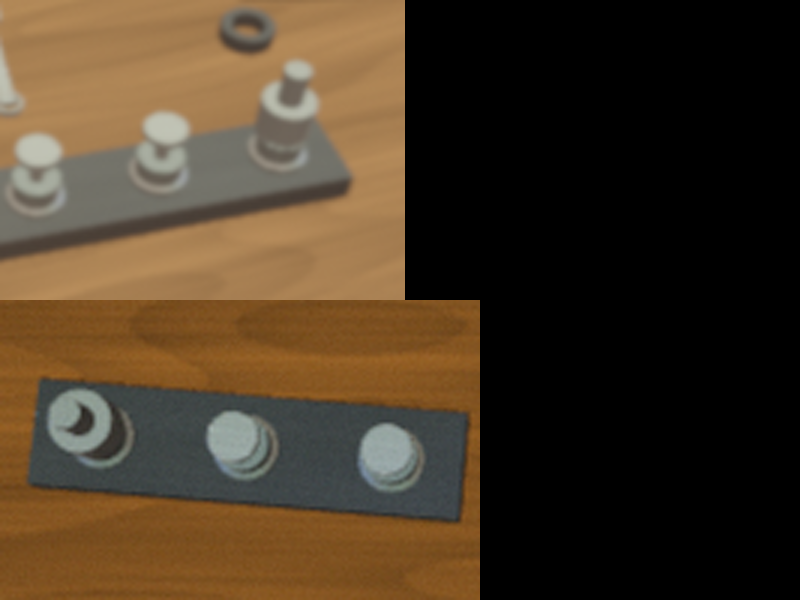

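The weight stands upright on the left pin with the head on its collar. Its knob is at scene pixel (444.3,173.7), against (444.2,173.1) predicted for a fully sunk pin; the other two pins are back up. Handing in.

```bash
python3 -c "
from rig import order
print(order.finish_job())"
```

```text
the job is handed in; nothing more can be done
None
```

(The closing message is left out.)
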